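# Turn the flower photo corner over to lilac

### The arm

A 6-joint arm with a two-finger parallel gripper is mounted at the origin on the work surface. World frame = base frame: x ahead of the robot, y to its left, z up, the work surface at z = 0. Lengths are in m, angles in rad, forces in N, time in s.
With the tool pointing down it reaches from about 0.375 to 0.925 m from the base axis. Payload 5.7 kg.
Tool frame: the origin (TCP) lies midway between the tips of the shut fingers; the grasp point (between the pads) lies 19 mm behind it; z points along the fingers, y is the direction in which the jaws open and shut (so a half turn about z gives the same grasp; the last joint's range is limited). The gripper opens to 85 mm and grips with 20 to 120 N. Pads are 22 mm wide; open, the fingers measure 114 mm over their backs; the gripper's body (76 mm by 85 mm) begins 54 mm behind the grasp point. The pads swing forward as they close: fully open they stand 13 mm farther back than shut.
Start: joints at [-1.426, 0.359, 1.51, -0, 1.272, -0.115], TCP at [0.154, -0.58, 0.231] pointing down, gripper open.
Joint ranges: [-2.97, 2.97], [-1.01, 2.36], [0.21, 2.38], [-0.96, 4.11], [0.2, 2.71], [-2.98, 2.98]. Speed limits (rad/s): [2.39, 2.39, 3.14, 3.14, 3.14, 3.14].

### API

Orientations are given as a unit quaternion [x, y, z, w].
In Python, from workcell import sensors, cams, order gives the robot as it stands.
- The arm moves only by the shell command python3 -m jog 'ROWS' [FORCE]. ROWS is JSON, a list that holds one entry, the list of rows, each a list of 7 numbers: the shift along the tool's x, y, z in units of 150 mm (1.0 is 150 mm), then the turn, a rotation vector about the tool's x, y, z in units of 90 degrees (1.0 is 90 degrees), then the gripper command: -1 is shut, 1 is fully open, values between are in proportion. A call has 1 to 10 rows; each row is the pose to reach, as a shift and turn from the pose commanded when the call began, along the tool's axes at that moment; what a row does not reach only later rows make up. A row lasts 1/8 s, in which the tool goes at most 62.5 mm and 10.7 degrees, less where a joint would pass 70% of its speed; a pose out of reach is approached as far as the arm can. A call with a number of a shift or a turn outside -1 to 1 is refused whole. A call with a gripper value outside its range is refused whole. The fingers move at their own pace and stop on an object; FORCE is the grip in N (left out, the last holds). Time passes only in rows, so rows that repeat a pose let the fingers close. It gives the time, the measured TCP pose, the force and the opening at its end, in the units of the state.
- sensors.get_obs(): the state, without advancing time (a new reading comes with each control period).
- cams.read_camera(name): name is "scene" or "top" or "wrist"; returns a dict with "frame" (400x640x3 uint8, red, green, blue), "fx", "fy", "cx", "cy" (pixels), "camera_from_world" (4x4, takes a point from world to camera coordinates); the wrist camera has in their place "mount" (4x4, takes a point from camera to tool coordinates, whose origin is the TCP and whose axes are the flange's). Camera axes: x right, y down, z forward; pixel columns grow to the right and rows downward; lengths in m; the calibration is good to about 2 mm. A picture is of the moment at which its call begins: read the wrist's pose just before it. There is no depth.
- order.sign_off(): hands the job in, once; it reports no verdict.
The state is a dict: "t": time; "qpos": joint angles; "qvel": joint speeds; "joint_efforts": joint torques, N m; "tcp_pos": TCP position; "ee_rot": TCP orientation; "force": force on the tool from outside, world axes, zero at the start; "torque": the same for the moment, N m; "width": opening from 0.0 (shut) to 1.0 (fully open).
Only numpy, scipy, OpenCV 4.12 (cv2) and the standard library are available. Lean on these libraries where they do the work, as an engineer would, in place of code of your own. Each camera call takes 0.05 s, during which the arm holds its last target. There are 200 camera calls.

### The job

The next dried-flower sample is photographed against lilac. Tip the small L-shaped backdrop stand over its corner, in place and keeping the corner down on the table, until the cream panel lies flat and the lilac panel stands upright, lowering it gently rather than letting it drop; and turn the lamp box's selector knob to the lilac mark so that it clicks in. Leave the flower tray, the jar and the cup alone.

Things in the scene. Friction and masses are not known exactly. Their poses are not given: they have to be found in the camera images.
- stand: Loose L-shaped plywood stand, 0.2 kg, 56 mm wide (y), 14 mm thick. Origin: middle of the outer corner edge, on the table. At the start the 130 mm cream panel stands up (z from 0, x -14 to 0) and the 110 mm lilac panel lies flat towards the robot (x 0 to -110). Tip it a quarter turn about +y: z ends where x pointed, x points down. Halfway it balances, then falls unless held.
- cream_grip (a point): Middle of the cream panel's thickness and width, 12 mm short of its free end: at x = -7, z = 118 mm in the stand's frame, axes the same. Height 118 mm at the start, 7 mm when cream lies flat. The panel can be pinched here across its 56 mm width and swung in an arc about the corner; it pivots between lightly closed fingers.
- lilac_end (a point): middle of the free end face of the lilac panel, at x = -110 mm, z = 7 mm in the stand's frame. Height 7 mm at the start, 110 mm when the lilac panel stands upright.
- lamp_box: Dark grey control box, fixed, 150 (x) by 130 (y) by 45 mm high; origin: centre of its underside. The selector knob is in the middle of its top on a pale round scale. Round it, 53 mm from its axis, are four 17 mm coloured marks; clockwise seen from above: cream, orange, lilac, green.
- dial (a joint): angle of the selector knob, rad, growing clockwise seen from above. Detents (a spring click) at 0 cream, 0.70 orange, 1.40 lilac, 2.10 green; end stops just beyond the first and the last. It starts at cream or orange. Turning it takes up to about 0.15 N m over a click; within about 0.2 rad of a mark it snaps in by itself.
- dial_grip (a point): On the knob's vertical axis, 79 mm above the table, at grip height. Knob: black disc 72 mm across (top 10 mm above the box) with an upright grip bar, 62 mm long, 14 mm wide, top 93 mm above the table. x runs along the bar to its pointing end (white stripe on top and end), which points at the selected mark; z up.
- lilac_mark (a point): centre of the lilac mark on top of the lamp box, 45 mm above the table. It lies 53 mm from the knob's axis.
- flower_tray: bystander: open brown kraft tray of lavender, 150 by 75 mm, 30 mm high. Origin: centre of its underside.
- jar: bystander: glass jar of blossoms with a cork lid, 58 mm across, 76 mm high. Origin: centre of its underside.
- cup: bystander: clear plastic cup, 64 mm across the rim, 70 mm high. Origin: centre of its underside.
Not all that is in view belongs to the job. There is more than one size of the stand; the job needs the largest. There is more than one size of the lamp_box; the one meant has the size given above.

How it is judged:
At the end, for the whole second after the job is handed in: The stand rests still on its cream panel (cream_grip lower than 15 mm) with the lilac panel upright (lilac_end above 103 mm), its corner edge within 60 mm of where it began; the knob rests in the lilac detent (1.40 rad, within 0.14) (height (world z) of lilac_end above 0.103 m and height (world z) of cream_grip below 0.015 m and distance of stand from where it was at the start of the episode below 0.06 m and linear speed of stand below 0.02 m/s and value of joint dial between 1.26 and 1.54 rad and velocity of joint dial between -0.05 and 0.05 rad/s); the robot touches nothing.
It fails at once if the corner of the stand is lifted more than 35 mm off the table (height (world z) of stand above 0.035 m).
It fails at once if the stand is dropped or knocked over (turns faster than 5 rad/s) (angular speed of stand above 5 rad/s).
It fails at once if the flower tray is moved more than 30 mm (distance of flower_tray from where it was at the start of the episode above 0.03 m).
It fails at once if the jar is moved more than 30 mm (distance of jar from where it was at the start of the episode above 0.03 m).
It fails at once if the cup is moved more than 30 mm (distance of cup from where it was at the start of the episode above 0.03 m).
It also fails if it takes over 54 s, if anything falls off the work surface, if the arm or the gripper's body presses on something with over 40 N, if the wrist force passes 120 N, or if a joint passes its speed limit or range.

## Working session

There is one attempt and no reset: what is moved stays moved. The work goes in short steps, Python scripts to look and compute and a shell command to move; the robot and the scene stay as the last step left them, time stands still between calls to the robot, and variables do not carry over. Pictures are saved under pics/ and viewed, about 8 in all and at most 12, crops included, and the job is handed in when it is done.

```bash
ls; mkdir -p pics
python3 - <<'E'
from workcell import sensors,cams
import cv2,numpy as np
print(sensors.get_obs())
for n in ("scene","top"):
    c=cams.read_camera(n); cv2.imwrite(f"pics/{n}0.png",c["frame"][:,:,::-1]); print(n,c["fx"],c["fy"],c["cx"],c["cy"]); print(np.round(c["camera_from_world"],4).tolist())
    np.savez(f"{n}.npz",K=[c["fx"],c["fy"],c["cx"],c["cy"]],T=c["camera_from_world"])
E
```

```text
pics
{'t': 0.0, 'qpos': array([-1.42611244e+00,  3.59499444e-01,  1.51146782e+00, -3.62439846e-06,
        1.27249576e+00, -1.15092302e-01]), 'qvel': array([-0.00231253,  0.00065631,  0.00142871,  0.00056283,  0.00028013,
       -0.00089325]), 'joint_efforts': array([ 2.40892994e-03, -5.27606928e+01, -2.78616482e+01,  1.09548705e-05,
        1.32963213e-02, -1.39642486e-05]), 'tcp_pos': array([ 0.15401295, -0.57917364,  0.23044343]), 'ee_rot': array([ 9.91575891e-01,  1.29523656e-01, -1.55678269e-05, -9.35060236e-04]), 'force': array([-0.88217547, -0.44645086, -0.09592916]), 'torque': array([-0.03247323,  0.01659451,  0.05744   ]), 'width': 0.9997932045770475}
scene 419.58324889772246 419.58324889772246 321.2088241444951 198.63068171221542
[[0.8436, 0.5368, -0.0156, -0.4504], [0.2836, -0.4701, -0.8358, -0.092], [-0.456, 0.7006, -0.5488, 1.3406], [0.0, 0.0, 0.0, 1.0]]
top 398.06877503559554 398.06877503559554 324.41674263164447 202.2478117568709
[[0.1026, -0.9947, 0.0061, -0.111], [-0.9661, -0.1011, -0.2375, 0.552], [0.2369, 0.0185, -0.9714, 0.8894], [0.0, 0.0, 0.0, 1.0]]
```

View pics/scene0.png

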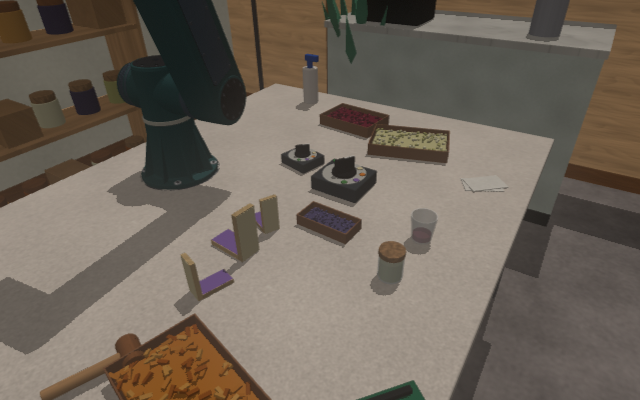

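View pics/top0.png

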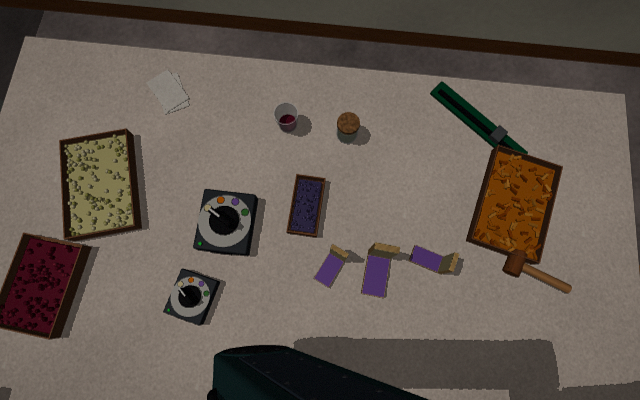

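The top view shows two lamp boxes, the large one at about (225,222), and three stands, the largest at about (380,265). The tray is at (307,206), the jar at (348,124) and the cup at (287,118). I'll enlarge the box and the stands.

Run:
```python
import cv2,numpy as np
t=cv2.imread("pics/top0.png"); s=cv2.imread("pics/scene0.png")
a=cv2.resize(t[180:265,185:265],None,fx=5,fy=5,interpolation=cv2.INTER_CUBIC) #400x425
b=cv2.resize(t[235:305,340:420],None,fx=5,fy=5,interpolation=cv2.INTER_CUBIC)#400x350
c=cv2.resize(s[190:270,200:300],None,fx=4,fy=4,interpolation=cv2.INTER_CUBIC)
def grid(im,u0,v0,f):
    for u in range(0,im.shape[1],10*f): cv2.putText(im,str(u0+u//f),(u,8),0,.3,(0,255,255)); cv2.line(im,(u,0),(u,im.shape[0]),(90,90,90),1)
    for v in range(0,im.shape[0],10*f): cv2.putText(im,str(v0+v//f),(0,v+8),0,.3,(0,255,255)); cv2.line(im,(0,v),(im.shape[1],v),(90,90,90),1)
grid(a,185,180,5);grid(b,340,235,5)
o=np.zeros((425,800,3),np.uint8); o[:,:400]=a; o[:350,400:]=b
cv2.imwrite("pics/c1.png",o)
```

```text
(no output)
```

View pics/c1.png

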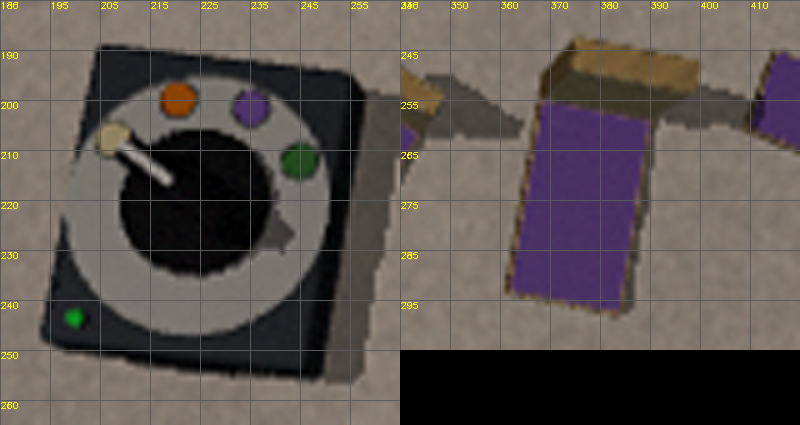

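Crop: the knob points at cream, with marks cream (207.4,207.6), orange (220.6,199.8), lilac (235.2,201.4) and green (244.8,212.0), and the scale centre at (224.6,221). The stand's lilac panel has corners (368.2,254.8), (390.2,259.2), (384,297.2) and (361.4,293.2). The cream top face is about (515.4-ish/5) strip (375.4,242.6), (399.6,247.4), (399,253.4) and (374,248.4).

```bash
cat > h.py <<'E'
import numpy as np
from scipy.spatial.transform import Rotation as R
def ray(name,uv,z):
    d=np.load(name+".npz"); K=d["K"];T=d["T"]
    r=T[:3,:3].T@np.array([(uv[0]-K[2])/K[0],(uv[1]-K[3])/K[1],1]); c=-T[:3,:3].T@T[:3,3]
    return (c+r*(z-c[2])/r[2])
def proj(name,p):
    d=np.load(name+".npz"); K=d["K"];T=d["T"]; q=T[:3,:3]@np.array(p)+T[:3,3]
    return np.array([K[0]*q[0]/q[2]+K[2],K[1]*q[1]/q[2]+K[3]])
E
python3 - <<'E'
from h import *
np.set_printoptions(precision=4,suppress=True)
M=np.array([ray("top",p,.045)[:2] for p in [(207.4,207.6),(220.6,199.8),(235.2,201.4),(244.8,212.0)]])
# circle centre with known radius
from scipy.optimize import least_squares
th=np.array([0,.7,1.4,2.1])
s=least_squares(lambda x:(np.c_[x[0]+.053*np.cos(x[2]-th),x[1]+.053*np.sin(x[2]-th)]-M).ravel(),[M[:,0].mean()-.03,M[:,1].mean(),.5])
print("marks",M.tolist(),"fit",s.x,np.abs(s.fun).max(),"scale ctr",ray("top",(224.6,221),.045))
L=np.array([ray("top",p,.014)[:2] for p in [(368.2,254.8),(390.2,259.2),(384,297.2),(361.4,293.2)]])
C=np.array([ray("top",p,.130)[:2] for p in [(375.4,242.6),(399.6,247.4),(399,253.4),(374,248.4)]])
print(L,C); 
dl=(L[0]+L[1]-L[2]-L[3])/2;print("len",np.linalg.norm(dl),np.degrees(np.arctan2(dl[1],dl[0])))
for a in (L[0]-L[1],L[3]-L[2],C[0]-C[1],C[3]-C[2]): print(np.linalg.norm(a),np.degrees(np.arctan2(a[1],a[0]))-90)
print(L.mean(0),C.mean(0))
# small stand neighbours, tray
for n,p,z in [("nbrL",(349,249),.1),("nbrR",(447,262),.1),("nbrR lil",(412,252),.014),("trayR",(318,236),.03),("trayL",(289,232),.03),("trayTR",(326,178),.03),("nbrLlil",(330,287),.014),("nbrLlil2",(344,260),.014)]: print(n,ray("top",p,z))
E
```

```text
marks [[0.5226816048382822, 0.2304078628376041], [0.5454816735181549, 0.2015730758053225], [0.5452060374573421, 0.16529299618484256], [0.5212781374278449, 0.13787305404803304]] fit [0.4956 0.1844 1.0342] 0.00046882073191023554 scale ctr [0.4941 0.1832 0.045 ]
[[ 0.4522 -0.1732]
 [ 0.4471 -0.2278]
 [ 0.3549 -0.2187]
 [ 0.3586 -0.164 ]] [[ 0.4664 -0.1747]
 [ 0.4614 -0.228 ]
 [ 0.4482 -0.2275]
 [ 0.4534 -0.1726]]
len 0.0933396137741111 -5.620219889947597
0.054843065328652296 -5.402988304779399
0.05489688355504066 -3.9267590354337614
0.05354076830492352 -5.389620298653
0.05512962219638706 -5.44670112508517
[ 0.4032 -0.1959] [ 0.4574 -0.2007]
nbrL [ 0.4504 -0.1202  0.1   ]
nbrR [ 0.4441 -0.3411  0.1   ]
nbrR lil [ 0.4703 -0.2802  0.014 ]
trayR [ 0.4833 -0.0457  0.03  ]
trayL [0.4858 0.026  0.03  ]
trayTR [ 0.6329 -0.0501  0.03  ]
nbrLlil [ 0.3654 -0.0873  0.014 ]
nbrLlil2 [ 0.4334 -0.1151  0.014 ]
```

The mark fit is tight (0.5 mm). The knob axis is (0.4956,0.1844), cream lies at yaw 59.3°, and lilac at −20.9°. The stand's corner is about (0.4646,−0.2015) at yaw −5.4°. I'll move towards the stand.

```bash
cat >> h.py <<'E'
def to(p,yaw):
    """print shift (150mm units) and turn (90deg units) in tool axes from the measured pose to tool-down pose p, tool-x at yaw deg"""
    from workcell import sensors
    o=sensors.get_obs(); A=R.from_quat(o["ee_rot"]); y=np.radians(yaw)
    B=R.from_matrix(np.array([[np.cos(y),np.sin(y),0],[np.sin(y),-np.cos(y),0],[0,0,-1]]))
    print("t",round(o["t"],2),"tcp",np.round(o["tcp_pos"],4),"F",np.round(o["force"],1),"w",round(o["width"],3),
      "\nshift",np.round(A.inv().apply(np.array(p)-o["tcp_pos"])/.15,3),"turn",np.round((A.inv()*B).as_rotvec()/(np.pi/2),3))
E
python3 -m jog '[[[1,-0.95,-0.15,0,0,0.226,1],[1,-0.95,-0.15,0,0,0.226,1],[1,-0.95,-0.15,0,0,0.226,1],[1,-0.95,-0.15,0,0,0.226,1],[1,-0.95,-0.15,0,0,0.226,1]]]'
python3 -c "
from h import *
to((.4574,-.2007,.25),-5.4)"
```

```text
t: 0.72
tcp_pos: [0.263, -0.4028, 0.2539]
ee_rot: [0.999, -0.046, -0.0, 0.0]
force: [0.6, -0.3, 0.1]
width: 1.001
t 0.72 tcp [ 0.263  -0.4028  0.2539] F [ 0.6 -0.3  0.1] w 1.001 
shift [ 1.166 -1.462  0.026] turn [0.    0.    0.001]
```

```bash
python3 -m jog '[[[0.6,-0.75,0,0,0,0,1],[0.6,-0.75,0,0,0,0,1],[0.6,-0.75,0,0,0,0,1],[0.6,-0.75,0,0,0,0,1]]]'
python3 -m jog '[[[0.566,-0.712,0.03,0,0,0.001,0.8],[0.566,-0.712,0.03,0,0,0.001,0.8],[0.566,-0.712,0.03,0,0,0.001,0.8],[0.566,-0.712,0.03,0,0,0.001,0.8],[0.566,-0.712,0.03,0,0,0.001,0.8]]]'
python3 - <<'E'
from h import *
to((.4574,-.2007,.25),-5.4)
from workcell import sensors,cams
import cv2
o=sensors.get_obs();c=cams.read_camera("wrist");cv2.imwrite("pics/w1.png",c["frame"][:,:,::-1])
Tt=np.eye(4);Tt[:3,:3]=R.from_quat(o["ee_rot"]).as_matrix();Tt[:3,3]=o["tcp_pos"]
T=np.linalg.inv(Tt@c["mount"]);np.savez("wrist.npz",K=[c["fx"],c["fy"],c["cx"],c["cy"]],T=T)
a=np.radians(-5.4);X=np.array([np.cos(a),np.sin(a),0]);Y=np.array([-X[1],X[0],0]);O=np.array([.4646,-.2015,0])
for x,y in [(0,28),(0,-28),(-14,-28),(-14,28)]: print("pred cream top",(x,y),proj("wrist",O+X*x/1e3+Y*y/1e3+[0,0,.13]).round(1))
E
```

```text
t: 1.23
tcp_pos: [0.3634, -0.3008, 0.2535]
ee_rot: [0.999, -0.047, -0.0, 0.0]
force: [-1.0, -0.2, 0.2]
width: 1.003
t: 1.85
tcp_pos: [0.4565, -0.2036, 0.2492]
ee_rot: [0.999, -0.049, -0.0, 0.0]
force: [-0.1, 0.4, 0.4]
width: 0.9
t 1.85 tcp [ 0.4565 -0.2036  0.2492] F [-0.1  0.4  0.4] w 0.9 
shift [ 0.004 -0.02  -0.006] turn [ 0.     0.001 -0.003]
pred cream top (0, 28) [287.  185.1]
pred cream top (0, -28) [348.1 184.8]
pred cream top (-14, -28) [347.7 199.3]
pred cream top (-14, 28) [287.6 199.5]
```

View pics/w1.png

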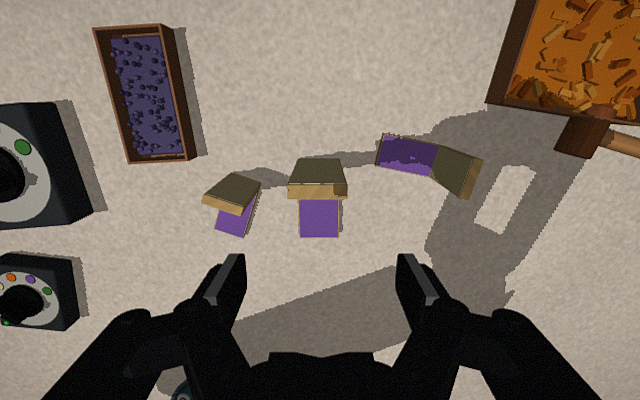

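The panel top appears at (288–347, 184–199), within about 1 px of the prediction. I'll descend to the pinch.

```bash
python3 -m jog '[[[0.004,-0.02,0.3,0,0,0,0.8],[0.004,-0.02,0.5,0,0,0,0.8],[0.004,-0.02,0.7,0,0,0,0.8],[0.004,-0.02,0.85,0,0,0,0.8],[0.004,-0.02,0.935,0,0,0,0.8],[0.004,-0.02,0.935,0,0,0,0.8]]]' 20
python3 -c "
from h import *
to((.4575,-.2008,.108),-5.4)"
python3 -m jog '[[[0,0,0,0,0,0,0.5],[0,0,0,0,0,0,0.3],[0,0,0,0,0,0,0.2],[0,0,0,0,0,0,0.2],[0,0,0,0,0,0,0],[0,0,0,0,0,0,-1],[0,0,0,0,0,0,-1],[0,0,0,0,0,0,-1]]]' 20
python3 -c "
from h import *
to((.4575,-.2008,.108),-5.4)"
```

```text
t: 2.65
tcp_pos: [0.4575, -0.1994, 0.1086]
ee_rot: [0.999, -0.049, -0.001, -0.0]
force: [-0.7, 0.1, 0.1]
width: 0.901
t 2.65 tcp [ 0.4575 -0.1994  0.1086] F [-0.7  0.1  0.1] w 0.901 
shift [0.001 0.009 0.004] turn [-0.     0.001 -0.002]
t: 3.65
tcp_pos: [0.4592, -0.1996, 0.1101]
ee_rot: [0.999, -0.048, 0.001, 0.001]
force: [-0.2, 0.0, 7.1]
width: 0.647
t 3.65 tcp [ 0.4592 -0.1996  0.1101] F [-0.2  0.   7.1] w 0.647 
shift [-0.011  0.009  0.014] turn [ 0.001 -0.001 -0.001]
```

It is gripped (about 55 mm). Next I'll compute the arc in 3° steps.

Run:
```python
import numpy as np
f=lambda p:np.array([-7*np.cos(p)+118*np.sin(p),-(118*np.cos(p)+7*np.sin(p))])
for a,b in((0,30),(30,60),(60,90)):
    print([(np.round((f(np.radians(p))-f(np.radians(a)))/150,3)).tolist() for p in range(a+3,b+1,3)])
```

```text
[[0.041, -0.001], [0.082, -0.001], [0.124, 0.002], [0.165, 0.007], [0.205, 0.015], [0.245, 0.024], [0.285, 0.036], [0.324, 0.049], [0.362, 0.065], [0.4, 0.082]]
[[0.036, 0.019], [0.072, 0.041], [0.106, 0.064], [0.139, 0.089], [0.17, 0.115], [0.2, 0.144], [0.229, 0.173], [0.256, 0.204], [0.281, 0.237], [0.305, 0.271]]
[[0.022, 0.035], [0.042, 0.071], [0.06, 0.108], [0.076, 0.146], [0.09, 0.185], [0.102, 0.225], [0.112, 0.265], [0.12, 0.305], [0.125, 0.346], [0.129, 0.387]]
```

```bash
python3 -m jog '[[[0.041,0,-0.001,0,0,0,-1],[0.082,0,-0.001,0,0,0,-1],[0.124,0,0.002,0,0,0,-1],[0.165,0,0.007,0,0,0,-1],[0.205,0,0.015,0,0,0,-1],[0.245,0,0.024,0,0,0,-1],[0.285,0,0.036,0,0,0,-1],[0.324,0,0.049,0,0,0,-1],[0.362,0,0.065,0,0,0,-1],[0.4,0,0.082,0,0,0,-1]]]' 20
python3 - <<'E'
from h import *
to((.5,-.2,.1),-5.4)
from workcell import cams
import cv2
c=cams.read_camera("scene");f=c["frame"][180:270,190:310,::-1];cv2.imwrite("pics/s1.png",cv2.resize(f,None,fx=4,fy=4,interpolation=cv2.INTER_CUBIC))
E
```

```text
t: 4.9
tcp_pos: [0.5193, -0.2052, 0.0971]
ee_rot: [0.999, -0.048, 0.001, 0.0]
force: [0.1, -1.3, 4.9]
width: 0.653
t 4.9 tcp [ 0.5193 -0.2052  0.0971] F [ 0.1 -1.3  4.9] w 0.653 
shift [-0.131 -0.022 -0.019] turn [ 0.    -0.001 -0.001]
```

View pics/s1.png

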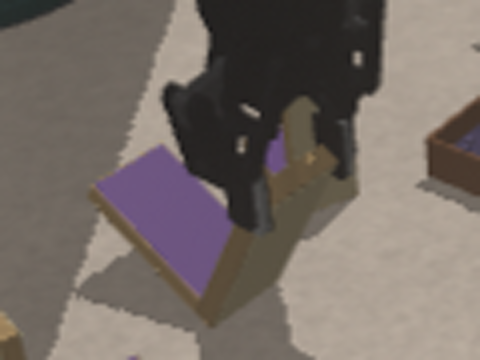

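The stand is tilted about 30° with its corner at crop (210,325), still on the table. I'll continue.

```bash
python3 -m jog '[[[0.036,0,0.019,0,0,0,-1],[0.072,0,0.041,0,0,0,-1],[0.106,0,0.064,0,0,0,-1],[0.139,0,0.089,0,0,0,-1],[0.17,0,0.115,0,0,0,-1],[0.2,0,0.144,0,0,0,-1],[0.229,0,0.173,0,0,0,-1],[0.256,0,0.204,0,0,0,-1],[0.281,0,0.237,0,0,0,-1],[0.305,0,0.271,0,0,0,-1]]]' 20
python3 -m jog '[[[0.022,0,0.035,0,0,0,-1],[0.042,0,0.071,0,0,0,-1],[0.06,0,0.108,0,0,0,-1],[0.076,0,0.146,0,0,0,-1],[0.09,0,0.185,0,0,0,-1],[0.09,0,0.185,0,0,0,-1]]]' 20
python3 - <<'E'
from h import *
to((.58,-.2,.0),-5.4)
from workcell import cams
import cv2
c=cams.read_camera("scene");f=c["frame"][180:270,190:310,::-1];cv2.imwrite("pics/s2.png",cv2.resize(f,None,fx=4,fy=4,interpolation=cv2.INTER_CUBIC))
E
```

```text
t: 6.2
tcp_pos: [0.5661, -0.2099, 0.0568]
ee_rot: [0.999, -0.048, 0.002, 0.001]
force: [3.8, -1.7, 4.0]
width: 0.647
t: 6.95
tcp_pos: [0.5763, -0.2101, 0.0275]
ee_rot: [0.999, -0.048, -0.001, -0.0]
force: [1.3, -0.3, 1.5]
width: 0.649
t 6.95 tcp [ 0.5763 -0.2101  0.0275] F [ 1.3 -0.3  1.5] w 0.649 
shift [ 0.018 -0.07   0.183] turn [-0.     0.001 -0.002]
```

View pics/s2.png

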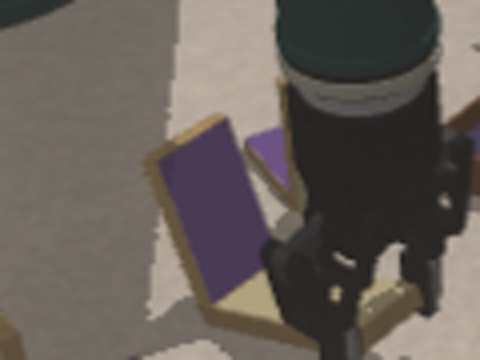

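It is at about 75°, with the corner at crop (210,320) unmoved and the forces small. I'll lower the last part slowly and watch the force.

```bash
python3 -m jog '[[[0.01,0,0.033,0,0,0,-1],[0.018,0,0.066,0,0,0,-1],[0.025,0,0.1,0,0,0,-1],[0.03,0,0.13,0,0,0,-1],[0.034,0,0.15,0,0,0,-1],[0.034,0,0.15,0,0,0,-1]]]' 20
python3 -m jog '[[[0.001,0,0.01,0,0,0,-1],[0.002,0,0.02,0,0,0,-1],[0.002,0,0.02,0,0,0,-1]]]' 20
python3 - <<'E'
from h import *
to((.58,-.2,.0),-5.4)
from workcell import cams
import cv2
c=cams.read_camera("scene");f=c["frame"][180:270,190:310,::-1];cv2.imwrite("pics/s3.png",cv2.resize(f,None,fx=4,fy=4,interpolation=cv2.INTER_CUBIC))
E
```

```text
t: 7.75
tcp_pos: [0.5819, -0.2109, 0.0055]
ee_rot: [0.999, -0.048, -0.0, -0.0]
force: [1.1, -0.6, 0.7]
width: 0.65
t: 8.12
tcp_pos: [0.5823, -0.211, 0.0028]
ee_rot: [0.999, -0.048, -0.0, -0.0]
force: [2.5, 0.5, 1.7]
width: 0.65
t 8.12 tcp [ 0.5823 -0.211   0.0028] F [2.5 0.5 1.7] w 0.65 
shift [-0.023 -0.071  0.019] turn [-0.     0.    -0.002]
```

View pics/s3.png

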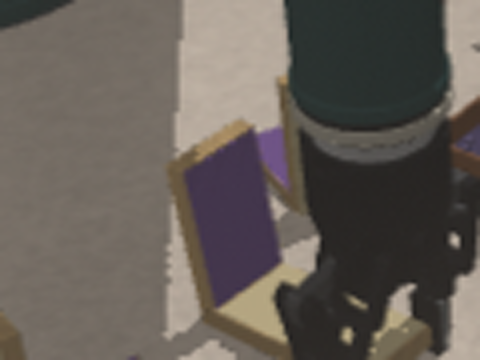

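It is nearly flat with no floor contact yet. I'll lower it further in roughly 1 mm steps.

```bash
python3 -m jog '[[[0,0,0.008,0,0,0,-1],[0,0,0.016,0,0,0,-1],[0,0,0.02,0,0,0,-1],[0,0,0.02,0,0,0,-1]]]' 20
python3 -m jog '[[[0,0,0.007,0,0,0,-1],[0,0,0.014,0,0,0,-1],[0,0,0.014,0,0,0,-1]]]' 20
python3 -m jog '[[[0,0,0.007,0,0,0,-1],[0,0,0.012,0,0,0,-1],[0,0,0.012,0,0,0,-1]]]' 20
```

```text
t: 8.68
tcp_pos: [0.5823, -0.211, -0.0002]
ee_rot: [0.999, -0.048, -0.0, -0.0]
force: [2.1, -0.1, 1.3]
width: 0.652
t: 9.05
tcp_pos: [0.5823, -0.211, -0.0024]
ee_rot: [0.999, -0.048, -0.0, -0.0]
force: [2.4, 0.4, 1.2]
width: 0.652
t: 9.43
tcp_pos: [0.5824, -0.211, -0.0039]
ee_rot: [0.999, -0.048, 0.0, -0.0]
force: [1.4, 0.1, 2.5]
width: 0.649
```

That is the nominal end height. I'll release gently and retreat straight up.

```bash
python3 -m jog '[[[0,0,0,0,0,0,0.3],[0,0,0,0,0,0,0.35],[0,0,0,0,0,0,0.45],[0,0,0,0,0,0,0.6],[0,0,0,0,0,0,0.75],[0,0,0,0,0,0,0.75],[0,0,0,0,0,0,0.75]]]' 20
python3 -m jog '[[[0,0,-0.05,0,0,0,0.75],[0,0,-0.2,0,0,0,0.75],[0,0,-0.5,0,0,0,0.75],[0,0,-0.8,0,0,0,0.75],[0,0,-1,0,0,0,0.75],[0,0,-1,0,0,0,0.75]]]'
python3 - <<'E'
from h import *
to((.58,0,.2),59.3)
from workcell import cams
import cv2
c=cams.read_camera("scene");f=c["frame"][180:270,190:310,::-1];cv2.imwrite("pics/s4.png",cv2.resize(f,None,fx=4,fy=4,interpolation=cv2.INTER_CUBIC))
E
```

```text
t: 10.3
tcp_pos: [0.5824, -0.211, -0.0041]
ee_rot: [0.999, -0.048, -0.0, -0.0]
force: [0.4, -0.8, 0.4]
width: 0.875
t: 11.05
tcp_pos: [0.5844, -0.2119, 0.1494]
ee_rot: [0.999, -0.048, 0.003, 0.001]
force: [0.7, 0.4, -0.4]
width: 0.876
t 11.05 tcp [ 0.5844 -0.2119  0.1494] F [ 0.7  0.4 -0.4] w 0.876 
shift [-0.164 -1.403 -0.341] turn [ 0.003 -0.003 -0.72 ]
```

View pics/s4.png

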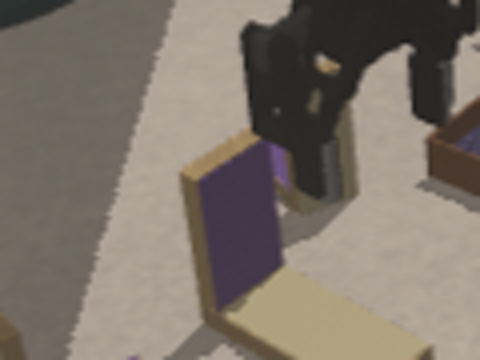

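The stand rests with the lilac panel upright and the cream panel flat. Now the knob.

```bash
python3 -m jog '[[[0,-0.1,-0.2,0,0,0,0.75],[0,-0.5,-0.35,0,0,0,0.5],[0,-1,-0.35,0,0,0,0.2],[0,-1,-0.35,0,0,-0.36,0],[0,-1,-0.35,0,0,-0.72,0],[0,-1,-0.35,0,0,-0.72,0],[0,-1,-0.35,0,0,-0.72,0],[0,-1,-0.35,0,0,-0.72,0],[0,-1,-0.35,0,0,-0.72,0],[0,-1,-0.35,0,0,-0.72,0]]]'
python3 -c "
from h import *
to((.4956,.1844,.2),59.3)"
```

```text
t: 12.35
tcp_pos: [0.5959, -0.0615, 0.1969]
ee_rot: [0.87, 0.494, -0.001, -0.001]
force: [-0.3, -0.1, -0.1]
width: 0.501
t 12.35 tcp [ 0.5959 -0.0615  0.1969] F [-0.3 -0.1 -0.1] w 0.501 
shift [ 1.065 -1.414 -0.017] turn [-0.002  0.001 -0.001]
```

```bash
python3 -m jog '[[[0.53,-0.7,0,0,0,0,0],[0.53,-0.7,0,0,0,0,0],[0.53,-0.7,0,0,0,0,0],[0.53,-0.7,0,0,0,0,0]]]'
python3 -m jog '[[[0.535,-0.714,-0.017,0,0,0,0],[0.535,-0.714,-0.017,0,0,0,0],[0.535,-0.714,-0.017,0,0,0,0],[0.535,-0.714,-0.017,0,0,0,0],[0.535,-0.714,-0.017,0,0,0,0]]]'
python3 - <<'E'
from h import *
to((.4956,.1844,.06),59.3)
from workcell import sensors,cams
import cv2
o=sensors.get_obs();c=cams.read_camera("wrist");cv2.imwrite("pics/w2.png",c["frame"][:,:,::-1])
Tt=np.eye(4);Tt[:3,:3]=R.from_quat(o["ee_rot"]).as_matrix();Tt[:3,3]=o["tcp_pos"]
np.savez("wrist.npz",K=[c["fx"],c["fy"],c["cx"],c["cy"]],T=np.linalg.inv(Tt@c["mount"]))
C=np.array([.4956,.1844,0])
for n,r,a,z in [("axis",0,0,.093),("tip",.031,1.034,.093),("tail",-.031,1.034,.093),("lilac",.053,-.366,.045)]: print(n,proj("wrist",C+[r*np.cos(a),r*np.sin(a),z]).round(1))
E
```

```text
t: 12.85
tcp_pos: [0.5471, 0.0604, 0.1981]
ee_rot: [0.869, 0.494, -0.0, 0.0]
force: [-0.5, -0.2, -0.6]
width: 0.499
t: 13.48
tcp_pos: [0.4975, 0.1824, 0.201]
ee_rot: [0.87, 0.493, 0.0, 0.0]
force: [-0.0, -0.6, 0.5]
width: 0.498
t 13.47 tcp [0.4975 0.1824 0.201 ] F [-0.  -0.6  0.5] w 0.498 
shift [ 0.005 -0.018  0.94 ] turn [ 0.     0.    -0.002]
axis [318.1 196.5]
tip [317.9 162.1]
tail [318.2 228.5]
lilac [368.9 173.9]
```

View pics/w2.png

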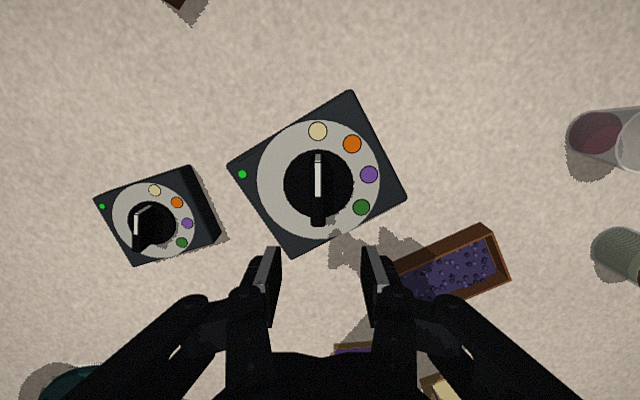

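The bar's stripe is at (317,157–196) and the lilac mark at (369,174), as predicted. I'll descend and grip.

```bash
python3 -m jog '[[[0.005,-0.018,0.3,0,0,0,0],[0.005,-0.018,0.6,0,0,0,0],[0.005,-0.018,0.8,0,0,0,0],[0.005,-0.018,0.91,0,0,0,0],[0.005,-0.018,0.91,0,0,0,0],[0.005,-0.018,0.91,0,0,0,0]]]' 50
python3 -c "
from h import *
to((.4956,.1844,.064),59.3)"
python3 -m jog '[[[0,0,0,0,0,0,-0.4],[0,0,0,0,0,0,-0.5],[0,0,0,0,0,0,-0.6],[0,0,0,0,0,0,-1],[0,0,0,0,0,0,-1],[0,0,0,0,0,0,-1],[0,0,0,0,0,0,-1]]]' 50
python3 -c "
from h import *
to((.4956,.1844,.064),-20.9)"
```

```text
t: 14.28
tcp_pos: [0.4953, 0.1855, 0.0651]
ee_rot: [0.87, 0.494, 0.001, 0.0]
force: [0.3, 0.3, -0.4]
width: 0.5
t 14.28 tcp [0.4953 0.1855 0.0651] F [ 0.3  0.3 -0.4] w 0.5 
shift [-0.005  0.006  0.007] turn [ 0.    -0.    -0.001]
t: 15.15
tcp_pos: [0.4958, 0.1856, 0.0652]
ee_rot: [0.869, 0.495, 0.001, 0.001]
force: [2.3, -5.0, 3.3]
width: 0.152
t 15.15 tcp [0.4958 0.1856 0.0652] F [ 2.3 -5.   3.3] w 0.152 
shift [-0.007  0.003  0.008] turn [ 0.001 -0.002  0.891]
```

```bash
python3 -m jog '[[[0,0,0,0,0,0.1,-1],[0,0,0,0,0,0.2,-1],[0,0,0,0,0,0.3,-1],[0,0,0,0,0,0.4,-1],[0,0,0,0,0,0.5,-1],[0,0,0,0,0,0.6,-1],[0,0,0,0,0,0.7,-1],[0,0,0,0,0,0.8,-1],[0,0,0,0,0,0.89,-1],[0,0,0,0,0,0.89,-1]]]' 50
python3 -m jog '[[[0,0,0,0,0,0,-1],[0,0,0,0,0,0,-0.6],[0,0,0,0,0,0,-0.3],[0,0,0,0,0,0,0],[0,0,0,0,0,0,0],[0,0,0,0,0,0,0]]]'
python3 -c "
from h import *
to((.4956,.1844,.064),-20.9)"
python3 -m jog '[[[0,0,-0.1,0,0,0,0],[0,0,-0.4,0,0,0,0],[0,0,-0.8,0,0,0,0],[0,0,-1,0,0,0,0],[0,0,-1,0,0,0,0],[0,0,-1,0,0,0,0]]]'
python3 - <<'E'
from workcell import cams
import cv2,numpy as np
w=cams.read_camera("wrist")["frame"][80:330,140:540,::-1]
s=cams.read_camera("scene")["frame"][150:290,190:440,::-1]
o=np.zeros((600,600,3),np.uint8)
o[:250,:400]=w; o[260:596]=cv2.resize(s,(600,336),interpolation=cv2.INTER_CUBIC)
cv2.imwrite("pics/f1.png",o)
E
```

```text
t: 16.4
tcp_pos: [0.4964, 0.1842, 0.0652]
ee_rot: [0.983, -0.181, 0.002, 0.001]
force: [4.1, -11.0, 3.5]
width: 0.152
t: 17.15
tcp_pos: [0.4942, 0.1862, 0.0645]
ee_rot: [0.984, -0.181, -0.0, -0.0]
force: [0.3, 0.5, 0.5]
width: 0.5
t 17.15 tcp [0.4942 0.1862 0.0645] F [0.3 0.5 0.5] w 0.5 
shift [0.013 0.008 0.003] turn [-0.     0.     0.001]
t: 17.9
tcp_pos: [0.4937, 0.1859, 0.2144]
ee_rot: [0.984, -0.181, -0.0, 0.0]
force: [-0.4, 0.1, -0.5]
width: 0.501
```

View pics/f1.png

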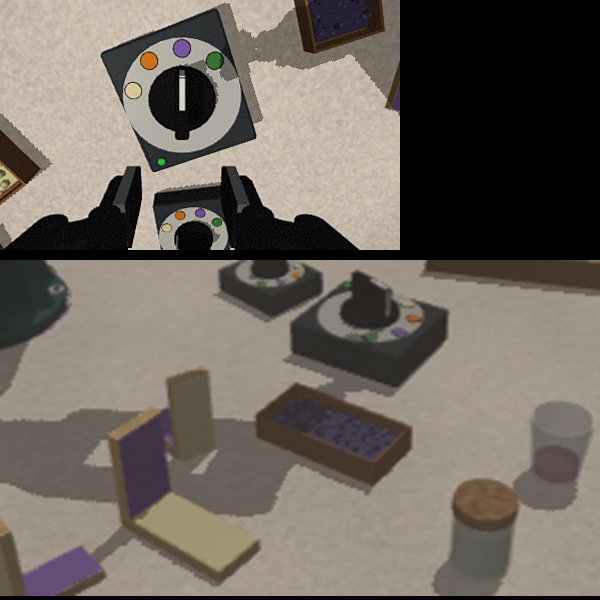

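The knob's stripe at (182,72–110) points straight at the lilac mark at (181,48). The stand rests flat on cream with lilac upright, the bystanders are in place, and the gripper is clear.

```bash
python3 -c "
from workcell import order
print(order.sign_off())"
```

```text
the job is handed in; nothing more can be done
None
```

I tipped the stand onto its cream panel, turned the lamp box knob from cream to lilac, and handed the job in; the robot clock read about 18 s.

- **Stand:** I pinched the largest stand near the top of the cream panel with 20 N. I swung it about its corner at about 0.4 rad/s, lowered the last few millimetres in small steps, then released it. In the final picture the cream panel is flat and the lilac panel upright. The corner looked only a few millimetres from where it began, judged by eye from the pictures. I did not compute its final position or the panel heights.
- **Knob:** I turned it 80°, and after release the white stripe points straight at the lilac mark. I judged the click from that picture, as the dial angle cannot be read directly.
- **Other checks:** The tray, jar and cup look undisturbed. The gripper was open, about 0.21 m above the table, and touching nothing. The highest force in my readings, taken at the end of each move, was about 12 N at the wrist. No check failed or disagreed.

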